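Reset the rack nest's spacer slide to its middle stop

TASK

The sprung spacer slide of the white rack nest is caught at its last stop; set it to the middle one. With the fingertips only, press the orange release pad down and keep it down until the slide has sprung all the way home, and let the pad go; then gently push the blue upright plate past the middle stop but short of the last one and let go, so that the slide springs back and latches with its yellow pointer at the green mark. Nothing is to be grasped or lifted: do not squeeze the plate, leave the tubes and the beaker where they stand, and finish clear of the nest.

Things in the scene. Friction and masses are not known exactly. Their poses are not given: they have to be found in the camera images.
- nest: White base plate of the rack nest, fixed to the bench, 10 mm thick; spans x -150..+160, y -145..+65 mm from its origin, which is on the bench under the slide's track. x: the way the slide is pushed (away from the robot), y left, z up. Rails along x at y +-51, 28 mm high; fixed fence at x +150, 110 wide, 70 high; two dark rocker posts at y -62, x +-15, 52 mm high.
- green_mark (a point): Top of the green mark on the left rail, 30 mm above the bench, at x +30, y +51 mm in the nest's frame: the middle stop. A white mark at x 0 is home, a red one at x +60 the last stop. The slide's yellow pointer, just inside the rail, stands beside the mark of the slide's position. Axes as the nest's.
- spacer (a joint): Slide position along the nest's x, m: 0 home, 0.030 middle stop, 0.060 last stop (where it starts), 0.072 end of travel. Spring pull 3 N at 0, 6 N at 0.030, 9 N at 0.060; runs home in under 1 s. Pushed beyond 0.034 and let go it returns to 0.030; beyond 0.062 to 0.060; short of 0.030 to 0. About 0.045 is right. Over 45 N on the slide (meeting it faster than 50 mm/s, or squeezing it) is too much.
- push_face (a point): Centre of the near (-x) face of the blue upright plate on the slide, moving with it. Face 90 mm wide (y), from 22 to 85 mm above the bench; plate 12 mm thick. The point is 55 mm above the bench, at x = -101 mm + slide position, y = 0 in the nest's frame; axes as the nest's. Its near side is free down to the base plate.
- rocker (a joint): Turn of the release rocker, rad: 0 pad up and stop pin down; 0.22 pad fully down (12 mm), hard stop. From about 0.14 (pad 8 mm down) the pin clears the teeth and the slide runs home; if the pad comes up too soon the pin can catch the slide at the middle stop. Takes about 2 N at first, 4 N fully down; springs back up.
- release_pad (a point): Centre of the top face of the orange release pad, 40 (x) x 36 mm (y), 48 mm above the bench when up, at x = 0, y = -118 mm in the nest's frame. It is on the outer arm of a rocker that turns about the nest's x axis, 56 mm from the pad's centre; pressing the pad down lifts the stop pin on the other arm.
- tube_rack: Bystander: loose clear rack 190 x 46 mm with seven blue-capped tubes, 123 mm high, to the left of the nest, long side along its x axis. Origin: centre of its underside.
- beaker: Bystander: loose glass beaker, 72 mm across, 92 mm high, to the right of the nest. Origin: centre of its underside.
- single_tube: Bystander: loose blue-capped tube in a round white foot 52 mm across, 120 mm high, to the right of the nest. Origin: centre of its underside.

How it is judged:
By the outcome, as a careful person would: the job done as asked, in the order asked, and still so for the second after the job is handed in, with the robot touching nothing.
It also fails if it takes over 56 s, if anything falls off the work surface, if the arm or the gripper's body presses on something with over 40 N, if the wrist force passes 120 N, or if a joint passes its speed limit or range.

ROBOT

A 6-joint arm with a two-finger parallel gripper is mounted at the origin on the work surface. World frame = base frame: x ahead of the robot, y to its left, z up, the work surface at z = 0. Lengths are in m, angles in degrees, forces in N, time in s.
With the tool pointing down it reaches from about 0.3 to 0.75 m from the base axis. Payload 8.5 kg.
Tool frame: the origin (TCP) lies at the very end of the fingers, on their centre line; the grasp point (between the pads) lies 19 mm behind it (env.tcp_to_grasp is the distance from the TCP to the grasp point, in m); z points along the fingers, y is the line along which they close (so a half turn about z gives the same grasp; the last joint's range is limited). The gripper opens to 85 mm and grips with 20 to 120 N. Pads are 22 mm wide; open, the fingers measure 114 mm over their backs; the gripper's body (76 mm by 85 mm) begins 54 mm behind the grasp point. The pads swing forward as they close: fully open they stand 13 mm farther back than shut.
Start: joints at [59.227, 21.807, 74.336, -0, 83.858, -12.336], TCP at [0.174, 0.522, 0.231] pointing down, gripper open.
Joint ranges: [-178.18, 178.18], [-50.72, 133.34], [12.68, 142.11], [-81.47, 261.47], [9.98, 163.14], [-165.26, 165.26]. Speed limits (degrees/s): [136.94, 136.94, 180, 180, 180, 180].

INTERFACE

Orientations are given as a 3x3 rotation matrix whose columns are the frame's x, y, z axes.
In Python, from rig import status, get_image, env gives the robot as it stands.
- The arm moves only by the shell command python3 -m handwheel 'ROWS' [FORCE]. ROWS is text: rows parted by semicolons, each of 7 numbers parted by spaces: the shift along the world's x, y, z in cm, then the turn, a rotation vector about the world's x, y, z in degrees, then the opening, from 0 (shut) to 1 (fully open). In form: dx dy dz wx wy wz gripper; .... A call has 1 to 8 rows; each row is the pose to reach, as a shift and turn from the pose commanded when the call began; what a row does not reach only later rows make up. A row lasts 1/12 s, in which the tool goes at most 41.7 mm and 7.16 degrees, less where a joint would pass 70% of its speed; a pose out of reach is approached as far as the arm can. A call with a gripper value outside its range is refused whole. The fingers move at their own pace and stop on an object; FORCE is the grip in N (left out, the last holds). Time passes only in rows, so rows that repeat a pose let the fingers close. It gives the time, the measured TCP pose, the force, the opening and the grip force at its end, in the units of the state.
- status.observe(): the state, without advancing time (a new reading comes with each control period).
- get_image(name): name is "scene" or "top"; returns a dict with "color" (420x560x3 uint8, red, green, blue), "vertical_fov" (degrees; the focal length in pixels is half the picture's height over the tangent of half this angle, whatever the lens; pixels are square), "cx", "cy" (the principal point, pixels), "xyz" and "orientation" of the camera in the world. Camera axes: x right, y down, z forward; pixel columns grow to the right and rows downward; lengths in m; the calibration is good to about 2 mm. A picture is of the moment at which its call begins. There is no depth.
- env.close_job(): hands the job in; it is judged then, once.
The state is a dict: "time_s": time; "q": joint angles; "qvel": joint speeds; "joint_efforts": joint torques, N m; "position": TCP position; "tool_rot": TCP orientation; "ft_force": force on the tool from outside, world axes, zero at the start; "wrist_torque": the same for the moment, N m; "grip_width": finger opening in m; "gripper_force": force on a finger pad.
Only numpy, scipy, OpenCV 4.12 (cv2) and the standard library are available. Lean on these libraries where they do the work, as an engineer would, in place of code of your own. Each camera call takes 0.05 s, during which the arm holds its last target. There are 200 camera calls.

## Working session

There is one attempt and no reset: what is moved stays moved. The work goes in short steps, Python scripts to look and compute and a shell command to move; the robot and the scene stay as the last step left them, time stands still between calls to the robot, and variables do not carry over. Pictures are saved under pics/ and viewed, at most 10 in all, crops included, and the job is handed in when it is done.

```bash
ls; mkdir -p pics; python3 - <<'E'
from rig import status,get_image,env
import cv2
for n in("scene","top"):
    d=get_image(n); cv2.imwrite(f"pics/{n}0.png",d["color"][:,:,::-1])
    print(n,d["vertical_fov"],d["cx"],d["cy"],d["xyz"],d["orientation"])
s=status.observe();print(s["time_s"],s["position"],s["tool_rot"],s["grip_width"])
E
```

```text
pics
scene 47.19894721574866 278.158074678204 203.94738797224312 [ 1.19150993 -0.21889796  0.80748015] [[ 0.30084029  0.70849019 -0.63838606]
 [ 0.95349252 -0.21037572  0.21585659]
 [ 0.01863135 -0.67363469 -0.7388296 ]]
top 53.41339806327842 282.38535404412306 206.69202605497995 [0.47742089 0.01378051 0.98120453] [[ 0.00681218 -0.9948047   0.1015736 ]
 [-0.99994472 -0.00759033 -0.00727642]
 [ 0.00800959 -0.10151842 -0.99480142]]
0.1 [0.17381659 0.52153633 0.23078603] [[-9.48657813e-01  3.16303368e-01 -7.29969370e-04]
 [ 3.16304029e-01  9.48657217e-01 -1.11595589e-03]
 [ 3.39510104e-04 -1.28955253e-03 -9.99999111e-01]] 0.08525058266929508
```

View pics/scene0.png

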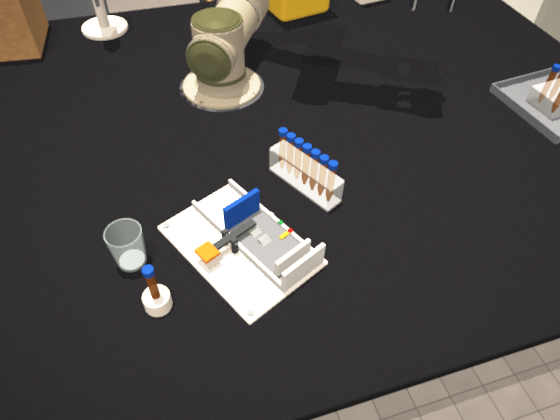

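View pics/top0.png

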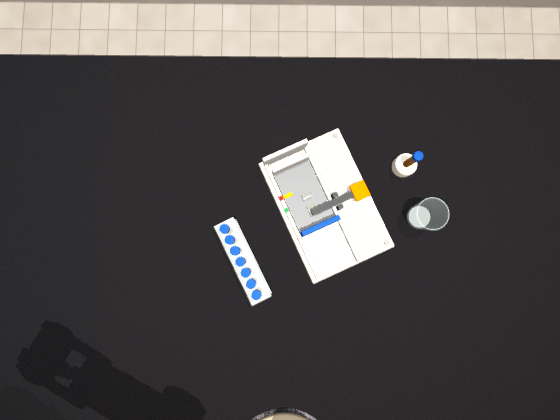

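Top view: nest at about cols 258–393, rows 130–282, orange pad near (360,190), plate near (320,226), and the slide pointer at the red mark. I'll enlarge both views.

```bash
python3 - <<'E'
import cv2
a=cv2.imread("pics/top0.png")[125:287,250:450];cv2.imwrite("pics/topc.png",cv2.resize(a,None,fx=3.7,fy=3.7,interpolation=cv2.INTER_CUBIC))
a=cv2.imread("pics/scene0.png")[175:320,140:340];cv2.imwrite("pics/scenec.png",cv2.resize(a,None,fx=4,fy=4,interpolation=cv2.INTER_CUBIC))
E
```

```text
(no output)
```

View pics/topc.png

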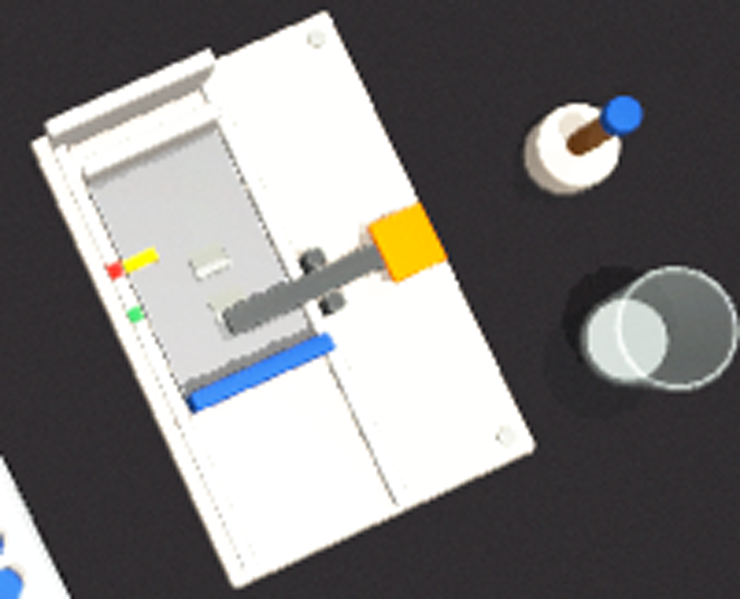

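View pics/scenec.png

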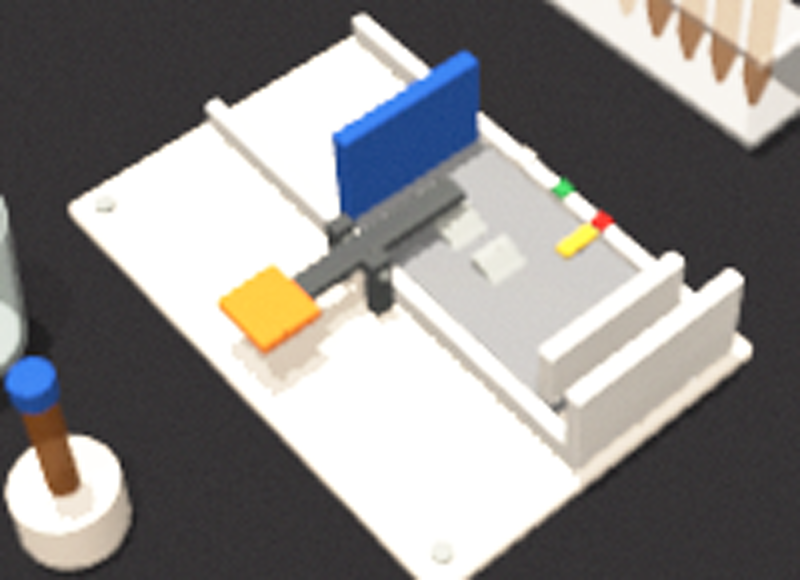

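Crops: the pad, the marks, the plate's top edge and the base corners are clearly readable (top: pad corners (368,230), (423,204), (446,259), (389,281); pointer beside the red mark). Next I'll fit the nest pose.

```bash
cat > fit.py <<'E'
import numpy as np
from scipy.optimize import least_squares
cams={"top":(53.41339806,282.3854,206.692,[0.47742089,0.01378051,0.98120453],[[0.00681218,-0.9948047,0.1015736],[-0.99994472,-0.00759033,-0.00727642],[0.00800959,-0.10151842,-0.99480142]],(250,125,3.7)),
"scene":(47.1989472,278.158,203.947,[1.19150993,-0.21889796,0.80748015],[[0.30084029,0.70849019,-0.63838606],[0.95349252,-0.21037572,0.21585659],[0.01863135,-0.67363469,-0.7388296]],(140,175,4))}
P={"top":[(160,-145,10,328,12),(-150,-145,10,533,447),(-150,65,10,236,587),(160,65,10,33,145),(20,-100,48,368,230),(20,-136,48,423,204),(-20,-136,48,446,259),(-20,-100,48,389,281),(30,51,30,134,314),(60,51,30,114,270),(-41,45,85,193,411),(-41,-45,85,333,347)],
"scene":[(-150,-145,10,70,208),(160,65,10,750,347),(30,51,30,565,186),(60,51,30,602,220),(-20,-100,48,270,265),(20,-100,48,320,310),(20,-136,48,267,350),(-20,-136,48,220,305),(-41,-45,85,335,134),(-41,45,85,468,54)]}
def res(p,only=None):
    c,s=np.cos(p[2]),np.sin(p[2]);out=[]
    for n,(f,cx,cy,t,R,(ox,oy,k)) in cams.items():
        if only and n!=only: continue
        a=np.array(P[n],float);X=a[:,:3]/1000
        W=np.c_[p[0]+c*X[:,0]-s*X[:,1],p[1]+s*X[:,0]+c*X[:,1],X[:,2]]
        C=(W-t)@np.array(R);F=210/np.tan(np.radians(f/2))
        uv=C[:,:2]/C[:,2:]*F+[cx,cy]
        out.append(uv-((a[:,3:]+.5)/k-.5+[ox,oy]))
    return np.vstack(out)
if __name__=="__main__":
    for o in(None,"top","scene"):
        r=least_squares(lambda p:res(p,o).ravel(),[.5,-.05,.4]);p=r.x
        print(o,p[:2],np.degrees(p[2]),np.sqrt(2*r.cost/len(r.fun)))
        if o is None: print(res(p).round(1).tolist()); q=p
    c,s=np.cos(q[2]),np.sin(q[2])
    for n,x,y in(("pad",0,-118),("face60",-41,0),("face0",-101,0)):print(n,q[0]+(c*x-s*y)/1e3,q[1]+(s*x+c*y)/1e3)
    print("ux",c,s)
E
python3 fit.py
```

```text
None [ 0.56320664 -0.06041624] 24.81314584566947 0.8991343737712553
[[-0.3, -1.0], [1.1, 0.1], [-0.6, 0.2], [-0.9, -1.3], [-0.4, -1.9], [-0.9, -1.3], [0.5, -0.2], [1.5, 0.4], [0.2, -0.4], [0.2, -0.3], [0.9, -0.2], [1.0, -0.2], [-0.7, -1.1], [1.7, -0.4], [-0.1, 0.3], [0.3, -0.0], [1.2, -1.4], [1.0, -0.6], [-0.6, -0.6], [-1.1, -1.9], [-0.9, -0.5], [-0.2, -1.6]]
top [ 0.56213394 -0.05988328] 24.689622812561257 0.7312076483597527
scene [ 0.56487066 -0.06105678] 25.016201476653798 0.8139727911204343
pad 0.6127265612334118 -0.16752262814740052
face60 0.5259917100289561 -0.07762231899030744
face0 0.47153083705265486 -0.10280194000928201
ux 0.9076812162716866 0.4196603503162429
```

```bash
python3 -m handwheel '2 -3 0 0 0 2 0;5 -8 0 0 0 6 0;8 -12.6 0 0 0 10 0;11 -17 0 0 0 14 0;13 -20.5 0 0 0 14.4 0;14.6 -23 0 0 0 14.4 0;14.6 -23 0 0 0 14.4 0' 20
python3 -m handwheel '2 -3 0 0 0 2 0;5 -8 0 0 0 6 0;8 -12.6 0 0 0 10 0;11 -17 0 0 0 14 0;13 -20.5 0 0 0 14.4 0;14.6 -23 0 0 0 14.4 0;14.6 -23 0 0 0 14.4 0'
python3 -m handwheel '2 -3 0 0 0 2 0;5 -8 0 0 0 6 0;8 -12.6 0 0 0 10 0;11 -17 0 0 0 14 0;13 -20.5 0 0 0 14.4 0;14.6 -23 0 0 0 14.4 0;14.6 -23 0 0 0 14.4 0;14.6 -23 0 0 0 14.4 0'
python3 -c "
from rig import status;s=status.observe();print(s['position'],s['tool_rot'],s['q'])"
```

```text
time_s: 0.68
position: [0.3209, 0.2891, 0.2312]
tool_rot: [[-0.997, 0.072, -0.0], [0.072, 0.997, -0.001], [0.0, -0.001, -1.0]]
ft_force: [0.5, -0.3, -0.1]
grip_width: 0.0006
gripper_force: 0.0
time_s: 1.27
position: [0.4672, 0.0586, 0.231]
tool_rot: [[-0.984, -0.178, -0.0], [-0.178, 0.984, -0.0], [0.0, -0.0, -1.0]]
ft_force: [0.5, 0.3, 0.5]
grip_width: 0.0001
gripper_force: 0.0
time_s: 1.93
position: [0.6134, -0.173, 0.2293]
tool_rot: [[-0.91, -0.415, -0.001], [-0.415, 0.91, -0.0], [0.001, 0.0, -1.0]]
ft_force: [-0.0, 0.8, -0.5]
grip_width: -0.0002
gripper_force: 0.0
[ 0.61335518 -0.1730319   0.22930206] [[-9.09816182e-01 -4.15009505e-01 -1.27501929e-03]
 [-4.15009499e-01  9.09817034e-01 -2.81967540e-04]
 [ 1.27705348e-03  2.72606488e-04 -9.99999147e-01]] [-2.63594401e+01  3.09413580e+01  5.92164159e+01 -4.69115774e-02
  8.99005107e+01 -1.40879261e+02]
```

```bash
python3 -m handwheel '0 0.4 -2 0 0 0 0;0 0.4 -5 0 0 0 0;0 0.4 -8.5 0 0 0 0;0 0.4 -12 0 0 0 0;0 0.4 -14.5 0 0 0 0;0 0.4 -16 0 0 0 0;0 0.4 -16.5 0 0 0 0;0 0.4 -16.5 0 0 0 0'
python3 -c "
from rig import get_image
import cv2
d=get_image('scene');cv2.imwrite('pics/s1.png',cv2.resize(d['color'][170:320,130:340,::-1],None,fx=3.7,fy=3.7,interpolation=cv2.INTER_CUBIC))"
```

```text
time_s: 2.6
position: [0.6114, -0.1637, 0.0652]
tool_rot: [[-0.908, -0.419, -0.002], [-0.419, 0.908, 0.001], [0.002, 0.002, -1.0]]
ft_force: [-0.4, 0.8, 0.1]
grip_width: 0.0003
gripper_force: 0.0
```

View pics/s1.png

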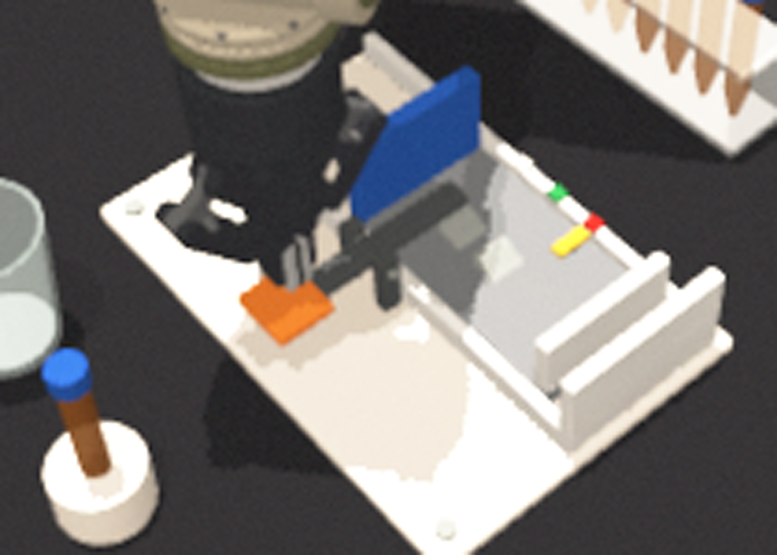

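The tips are over the inner half of the pad (tips near (293,283), pad centre near (287,305)). I'll shift outward about 5 mm, then press slowly.

```bash
python3 -m handwheel '0.2 -0.5 0 0 0 0 0;0.2 -0.5 -0.7 0 0 0 0;0.2 -0.5 -1.3 0 0 0 0;0.2 -0.5 -1.6 0 0 0 0;0.2 -0.5 -1.9 0 0 0 0;0.2 -0.5 -2.2 0 0 0 0;0.2 -0.5 -2.5 0 0 0 0;0.2 -0.5 -2.7 0 0 0 0' | grep -v rot
python3 -m handwheel '0 0 0 0 0 0 0;0 0 0 0 0 0 0;0 0 0 0 0 0 0;0 0 0 0 0 0 0;0 0 0 0 0 0 0;0 0 0 0 0 0 0' | grep -v rot
```

```text
time_s: 3.32
position: [0.6141, -0.1694, 0.0396]
ft_force: [-1.1, -1.7, 3.5]
grip_width: -0.0002
gripper_force: 1.9
time_s: 3.82
position: [0.6141, -0.1694, 0.0395]
ft_force: [-0.0, -1.2, 3.6]
grip_width: 0.0001
gripper_force: 1.9
```

```bash
python3 -m handwheel '0 0 -0.1 0 0 0 0;0 0 -0.2 0 0 0 0;0 0 -0.25 0 0 0 0;0 0 -0.25 0 0 0 0;0 0 -0.25 0 0 0 0;0 0 -0.25 0 0 0 0;0 0 -0.25 0 0 0 0;0 0 -0.25 0 0 0 0' | grep -v rot
python3 -m handwheel '0 0 0 0 0 0 0;0 0 0 0 0 0 0;0 0 0 0 0 0 0;0 0 0 0 0 0 0;0 0 0 0 0 0 0;0 0 0 0 0 0 0;0 0 0 0 0 0 0;0 0 0 0 0 0 0' | grep -v rot
python3 -c "
from rig import get_image
import cv2
d=get_image('scene');cv2.imwrite('pics/s2.png',cv2.resize(d['color'][170:320,130:340,::-1],None,fx=3.7,fy=3.7,interpolation=cv2.INTER_CUBIC))"
```

```text
time_s: 4.48
position: [0.614, -0.1692, 0.0369]
ft_force: [0.3, -0.5, 4.0]
grip_width: 0.0001
gripper_force: 2.1
time_s: 5.15
position: [0.614, -0.1693, 0.0368]
ft_force: [-0.4, -0.7, 3.9]
grip_width: 0.0003
gripper_force: 2.1
```

View pics/s2.png

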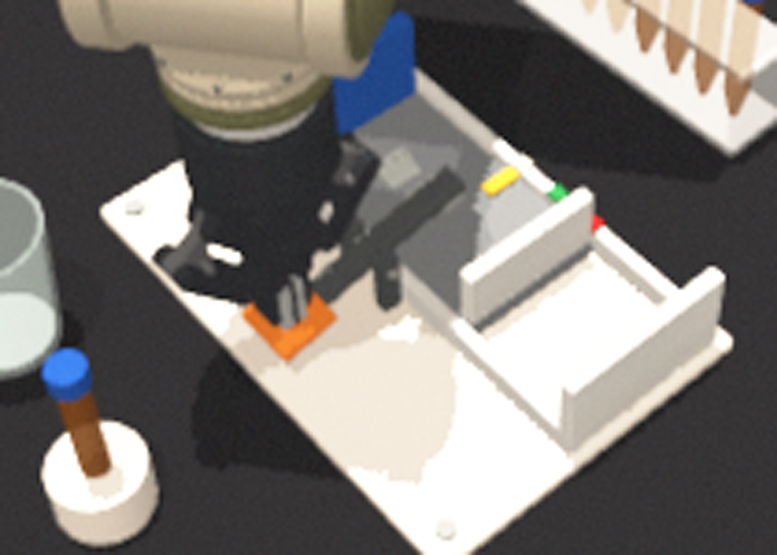

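The pointer is at the white home mark (pointer (500,180), white mark about (518,158)). Home is confirmed, so I'll release the pad and move behind the plate.

```bash
python3 -m handwheel '0 0 0.5 0 0 0 0;0 0 1.2 0 0 0 0;0 0 3 0 0 0 0;0 0 6 0 0 0 0;0 0 9.5 0 0 0 0;0 0 13 0 0 0 0;0 0 15 0 0 0 0;0 0 15 0 0 0 0' | grep -v rot
python3 -m handwheel '-2 0.4 0 0 0 0 0;-5 1 0 0 0 0 0;-8.5 1.8 0 0 0 0 0;-12 2.5 0 0 0 0 0;-15.5 3.2 0 0 0 0 0;-18 3.8 0 0 0 0 0;-19.7 4.1 0 0 0 0 0;-19.7 4.1 0 0 0 0 0' | grep -v rot
python3 -m handwheel '0 0 -2 0 0 0 0;0 0 -5 0 0 0 0;0 0 -8.5 0 0 0 0;0 0 -11.5 0 0 0 0;0 0 -13.5 0 0 0 0;0 0 -14 0 0 0 0;0 0 -14 0 0 0 0'
python3 -c "
from rig import get_image
import cv2
d=get_image('scene');cv2.imwrite('pics/s3.png',cv2.resize(d['color'][150:310,150:350,::-1],None,fx=3.7,fy=3.7,interpolation=cv2.INTER_CUBIC))"
```

```text
time_s: 5.87
position: [0.6151, -0.1695, 0.1922]
ft_force: [0.3, 0.7, -0.3]
grip_width: -0.0002
gripper_force: 0.0
time_s: 6.53
position: [0.4139, -0.1268, 0.1864]
ft_force: [1.1, -0.0, 0.6]
grip_width: -0.0003
gripper_force: 0.0
time_s: 7.12
position: [0.4168, -0.128, 0.0456]
tool_rot: [[-0.908, -0.419, -0.003], [-0.419, 0.908, 0.002], [0.002, 0.003, -1.0]]
ft_force: [-0.3, -0.0, -1.0]
grip_width: 0.0004
gripper_force: 0.0
```

View pics/s3.png

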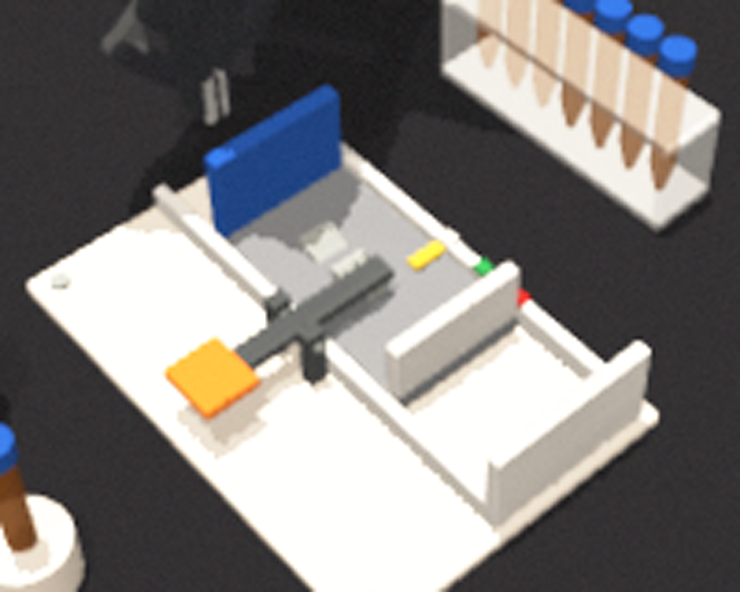

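The slide is home (pointer at the white mark, (425,255)), the pad is up at (213,378), and the fingertips are behind the plate at (215,100). I'll approach at 24–30 mm/s near contact.

```bash
python3 -m handwheel '0.45 0.21 0 0 0 0 0;1.09 0.5 0 0 0 0 0;1.82 0.84 0 0 0 0 0;2.36 1.09 0 0 0 0 0;2.72 1.26 0 0 0 0 0;2.9 1.34 0 0 0 0 0;3.09 1.43 0 0 0 0 0;3.27 1.51 0 0 0 0 0' | grep -v rot
python3 -m handwheel '0.18 0.084 0 0 0 0 0;0.36 0.168 0 0 0 0 0;0.54 0.252 0 0 0 0 0;0.73 0.336 0 0 0 0 0;0.91 0.42 0 0 0 0 0;1.09 0.504 0 0 0 0 0;1.27 0.588 0 0 0 0 0;1.27 0.588 0 0 0 0 0' | grep -v rot
```

```text
time_s: 7.83
position: [0.4497, -0.113, 0.0468]
ft_force: [-0.4, 0.4, 0.4]
grip_width: 0.0
gripper_force: 0.0
time_s: 8.5
position: [0.4623, -0.1073, 0.0468]
ft_force: [-2.5, -1.4, 0.8]
grip_width: -0.0002
gripper_force: 1.4
```

Contact is made (about 3 N, spacer ≈ 0). Now I'll push 44 mm.

```bash
python3 -m handwheel '0.25 0.115 0 0 0 0 0;0.5 0.23 0 0 0 0 0;0.75 0.346 0 0 0 0 0;1 0.46 0 0 0 0 0;1.25 0.577 0 0 0 0 0;1.5 0.69 0 0 0 0 0;1.75 0.81 0 0 0 0 0;2 0.92 0 0 0 0 0' | grep -v rot
python3 -m handwheel '0.25 0.115 0 0 0 0 0;0.5 0.23 0 0 0 0 0;0.75 0.346 0 0 0 0 0;1 0.46 0 0 0 0 0;1.25 0.577 0 0 0 0 0;1.5 0.69 0 0 0 0 0;1.75 0.81 0 0 0 0 0;2 0.92 0 0 0 0 0' | grep -v rot
python3 -m handwheel '0 0 0 0 0 0 0;0 0 0 0 0 0 0' | grep -v rot
python3 -c "
from rig import get_image
import cv2
d=get_image('scene');cv2.imwrite('pics/s4.png',cv2.resize(d['color'][150:310,150:350,::-1],None,fx=3.7,fy=3.7,interpolation=cv2.INTER_CUBIC))"
```

```text
time_s: 9.17
position: [0.4808, -0.0985, 0.0467]
ft_force: [-7.1, -4.7, 1.2]
grip_width: 0.0002
gripper_force: 4.1
time_s: 9.83
position: [0.5012, -0.0891, 0.0467]
ft_force: [-10.3, -7.2, 4.9]
grip_width: -0.0002
gripper_force: 6.2
time_s: 10.0
position: [0.5016, -0.0889, 0.0467]
ft_force: [-7.8, -3.4, 2.7]
grip_width: -0.0003
gripper_force: 3.9
```

View pics/s4.png

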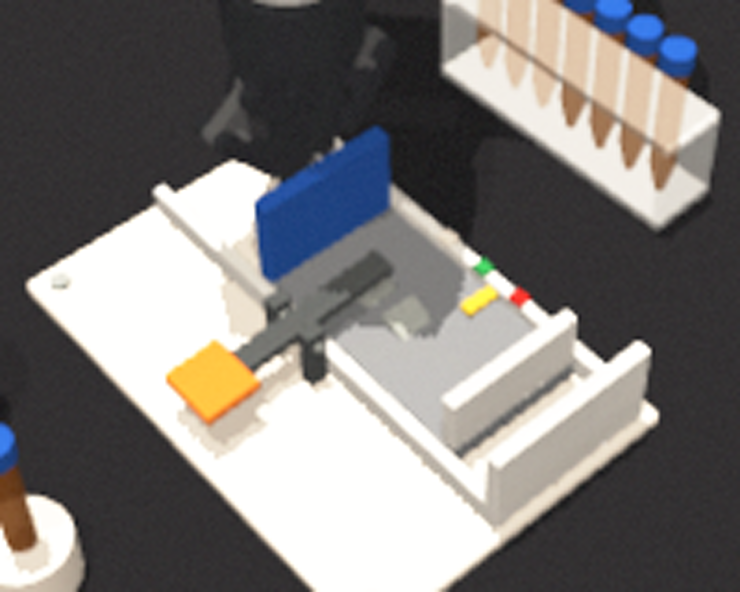

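The pointer is at (479,300), midway between green (485,266) and red (520,297) with its usual offset, so about 0.044. I'll back off, rise and check.

```bash
python3 -m handwheel '-0.25 -0.115 0 0 0 0 0;-0.5 -0.23 0 0 0 0 0;-0.8 -0.37 0 0 0 0 0;-1.1 -0.51 0 0 0 0 0;-1.5 -0.69 0 0 0 0 0;-2.5 -1.15 0 0 0 0 0;-4 -1.85 0 0 0 0 0;-5.5 -2.54 0 0 0 0 0' | grep -v rot
python3 -m handwheel '-2 -0.92 0 0 0 0 0;-3 -1.4 1 0 0 0 0;-3 -1.4 4 0 0 0 0;-3 -1.4 8 0 0 0 0;-3 -1.4 12 0 0 0 0;-3 -1.4 15 0 0 0 0;-3 -1.4 16 0 0 0 0;-3 -1.4 16 0 0 0 0' | grep -v rot
python3 -c "
from rig import get_image
import cv2
d=get_image('scene');cv2.imwrite('pics/s5.png',cv2.resize(d['color'][150:310,150:350,::-1],None,fx=3.7,fy=3.7,interpolation=cv2.INTER_CUBIC))"
```

```text
time_s: 10.72
position: [0.4469, -0.1144, 0.0468]
ft_force: [-0.5, -0.3, -0.2]
grip_width: 0.0001
gripper_force: 0.0
time_s: 11.38
position: [0.4181, -0.1288, 0.2093]
ft_force: [-0.2, -0.5, 0.4]
grip_width: 0.0003
gripper_force: 0.0
```

View pics/s5.png

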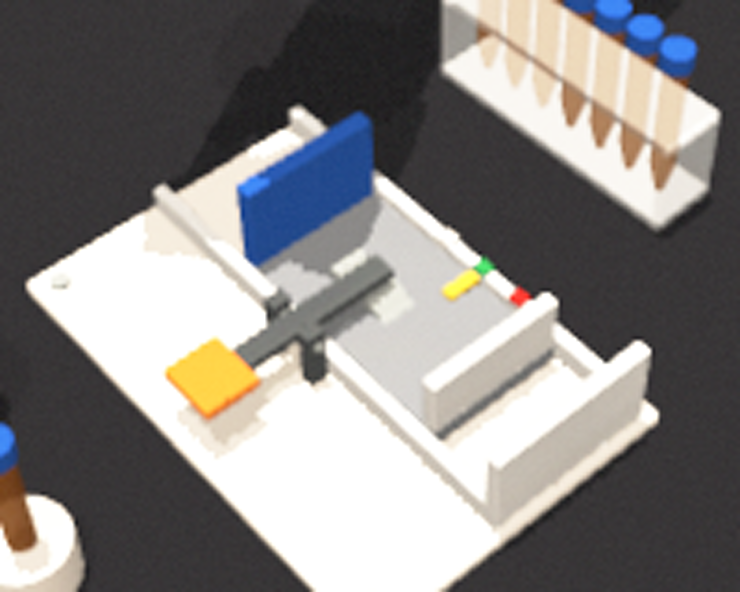

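The pointer (462,285) sits beside the green mark (485,266), the pad is up, and the arm is clear.

```bash
python3 -c "
from rig import env;print(env.close_job())"
```

```text
the job is handed in; nothing more can be done
None
```

The job is handed in: the slide went fully home, was pushed to about 0.044 m, and has latched with its yellow pointer at the green middle mark; the pad is up, the tubes and beaker were left alone, and the arm is clear.

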